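# Load the reference filter into the film holder and open the shutter

### The arm

A 6-joint arm with a two-finger parallel gripper is mounted at the origin on the work surface. World frame = base frame: x ahead of the robot, y to its left, z up, the work surface at z = 0. Lengths are in m, angles in rad, forces in N, time in s.
With the tool pointing down it reaches from about 0.225 to 0.875 m from the base axis. Payload 3.4 kg.
Tool frame: the origin (TCP) lies at the very end of the fingers, on their centre line; the grasp point (between the pads) lies 19 mm behind it (manip.tcp_to_grasp is the distance from the TCP to the grasp point, in m); z points along the fingers, y is the line along which they close (so a half turn about z gives the same grasp; the last joint's range is limited). The gripper opens to 85 mm and grips with 20 to 120 N. Pads are 22 mm wide; open, the fingers measure 114 mm over their backs; the gripper's body (76 mm by 85 mm) begins 54 mm behind the grasp point. The pads swing forward as they close: fully open they stand 13 mm farther back than shut.
Start: joints at [-1.396, 0.276, 1.505, -0, 1.361, -0.121], TCP at [0.168, -0.55, 0.231] pointing down, gripper open.
Joint ranges: [-2.89, 2.89], [-0.75, 2.08], [0.22, 2.7], [-1.18, 4.32], [0.11, 2.71], [-2.7, 2.7]. Speed limits (rad/s): [2.57, 2.57, 3.14, 3.14, 3.14, 3.14].

### API

Orientations are given as a unit quaternion [w, x, y, z].
In Python, from rig import status, get_image, job, manip gives the robot as it stands.
- The arm moves only by the tool apply_moves, never from a script. Its arguments are lists of equal length, an entry for each row: "xyz": the shift along the tool's x, y, z each as a share of 0.3 m, from -1 to 1, a list of three; "rot": the turn, a rotation vector about the tool's x, y, z each as a share of 60 degrees, from -1 to 1, a list of three; "hand": the opening, from -1 (shut) to 1 (fully open). A call has 1 to 8 rows; each row shifts and turns the commanded pose from where the row before left it, along the tool's axes as they then stand; what a row does not reach is not made up. A row lasts 1/8 s, in which the tool goes at most 62.5 mm and 10.7 degrees, less where a joint would pass 70% of its speed; a pose out of reach is approached as far as the arm can. A call with a number of a shift or a turn outside -1 to 1 is refused whole. A call with a gripper value outside its range is refused whole. The fingers move at their own pace and stop on an object; "force" is the grip in N (left out, the last holds). Time passes only in rows, so rows that do not move let the fingers close. It gives the time, the measured TCP pose, the force, the opening and the grip force at its end, in the units of the state.
- status.get_state(): the state, without advancing time (a new reading comes with each control period).
- get_image(name): name is "side" or "top" or "wrist"; returns a dict with "pixels" (384x512x3 uint8, red, green, blue), "fovy" (degrees; the focal length in pixels is half the picture's height over the tangent of half this angle, whatever the lens; pixels are square), "cx", "cy" (the principal point, pixels), "dist" ([k1, k2, p1, p2, k3] as OpenCV has them; the pictures are not rectified), "origin" and "orientation" of the camera in the world; the wrist camera has in their place "tool_from_camera" (4x4, takes a point from camera to tool coordinates, whose origin is the TCP and whose axes are the flange's). Camera axes: x right, y down, z forward; pixel columns grow to the right and rows downward; lengths in m; the calibration is good to about 2 mm. A picture is of the moment at which its call begins: read the wrist's pose just before it. There is no depth.
- job.sign_off(): hands the job in; it is judged then, once.
The state is a dict: "clock": time; "qpos": joint angles; "qd": joint speeds; "effort": joint torques, N m; "position": TCP position; "ee_rot": TCP orientation; "contact_force": force on the tool from outside, world axes, zero at the start; "moment": the same for the moment, N m; "width": finger opening in m; "gripper_force": force on a finger pad.
Only numpy, scipy, OpenCV 4.12 (cv2) and the standard library are available. Lean on these libraries where they do the work, as an engineer would, in place of code of your own. Each camera call takes 0.05 s, during which the arm holds its last target. There are 200 camera calls.

### The job

Draw the filter plate with the wide grip tab up out of the wooden rack, slide it edgewise down into the slot of the spectrometer's film holder until it is fully home and upright (lower it, do not drop it), and let go. Then swing the ball-ended shutter lever on the lamp module all the way over to its other end. Leave the two narrow-tab plates in the rack, and the bottle and beaker, where they are.

Things in the scene. Friction and masses are not known exactly. Their poses are not given: they have to be found in the camera images.
- plate_wide: The plate to load, told by its wide tab. Framed glass filter plate standing upright in a rack slot: black frame 70 mm (own x) by 8 mm thick (own y) by 95 mm high, and on top of it a black grip tab 62 mm (x) by 12 mm thick (y) by 35 mm high, so 130 mm high in all. Origin: centre of its lower edge; z up, y across its faces. About 120 g.
- plate_narrow_1: Bystander, narrow tab. Framed glass filter plate standing upright in a rack slot: black frame 70 mm (own x) by 8 mm thick (own y) by 95 mm high, and on top of it a black grip tab 24 mm (x) by 12 mm thick (y) by 35 mm high, so 130 mm high in all. Origin: centre of its lower edge; z up, y across its faces. About 120 g.
- plate_narrow_2: Bystander, narrow tab. Framed glass filter plate standing upright in a rack slot: black frame 70 mm (own x) by 8 mm thick (own y) by 95 mm high, and on top of it a black grip tab 24 mm (x) by 12 mm thick (y) by 35 mm high, so 130 mm high in all. Origin: centre of its lower edge; z up, y across its faces. About 120 g.
- rack: Fixed light-wood block 104 mm (own x) by 190 mm (own y) by 60 mm high with three upright slots side by side at y = -60, 0 and +60 mm, one plate in each, in any order. Each slot is 75 mm (x) by 12 mm (y) and 45 mm deep (slot floor 15 mm above the table). Origin: centre of its underside. It may stand left or right of the robot's middle.
- holder: Fixed film holder: aluminium base plate 130 mm (own x) by 270 mm (y from -115 to +155 mm), on it a dark steel slot block 110 mm (x) by 44 mm (y), top 60 mm above the table, centred on the origin; a white lamp module (100 by 80 mm, centre y = +108 mm, top at 80 mm) and a grey detector module (90 by 45 mm, centre y = -88 mm, top at 80 mm). Origin: centre of the slot block, at the table.
- slot (a point): Centre of the floor of the holder's slot, 15 mm above the table. The slot is open at the top, 75 mm along own x, 11 mm along own y, 45 mm deep, with a 4 mm chamfer round its mouth. A plate fully home stands on this floor with its tab top 145 mm above the table. Axes as the holder's.
- shutter (a joint): Angle of the shutter lever, a thin steel rod with a black ball end, on top of the lamp module (rad). Its pivot lies on a grey block (70 by 50 mm, top 105 mm above the table), 102 mm above the table at the holder's x = 0, y = +108 mm. Near 0: closed, leaning to the holder's -x; 1.0 fully open, leaning to the holder's +x. It swings in the holder's xz plane and stays where it is left.
- shutter_tip (a point): Centre of the black ball (26 mm diameter) at the end of the shutter lever, 70 mm from the pivot, 163 mm above the table at either end of its swing (34 mm to either side of the pivot along the holder's x).
- bottle: White bottle, 64 mm diameter, 150 mm high, standing beyond the work. Origin: centre of its underside.
- beaker: Glass beaker, 72 mm diameter, 90 mm high, standing beyond the work. Origin: centre of its underside.
Things that resemble listed ones, but are neither listed nor needed, are in the scene too. Leave any blue or red look-alike of the plate_wide alone.

How it is judged:
On the way, in this order (a step that is already met when the one before it is completed fails the run):
1. the wide-tab plate is drawn up clear of the rack (z of plate_wide in the frame of rack above 0.063 m), for 0.1 s.
2. the wide-tab plate stands fully home in the holder's slot, let go and at rest, with the shutter still closed (z of plate_wide in the frame of slot below 0.004 m and horizontal distance between plate_wide and slot below 0.005 m and angle between plate_wide's own z axis and vertical below 0.08 rad and angle between the y axis of plate_wide and the y axis of slot, either way round below 0.1 rad and contact force between the fingers and plate_wide below 0.1 N and linear speed of plate_wide below 0.02 m/s and value of joint shutter below 0.4 rad), for 0.2 s.
3. the shutter lever is swung over to open (value of joint shutter above 0.85 rad), for 0.2 s.
At the end, for the whole second after the job is handed in: The wide-tab plate stands on the slot floor (its lower edge within 4 mm of it in height and 5 mm sideways), upright within 0.08 rad and in line with the slot within 0.1 rad, released and at rest, and the shutter lever is past 0.85 rad of its 1.0 rad travel (z of plate_wide in the frame of slot below 0.004 m and horizontal distance between plate_wide and slot below 0.005 m and angle between plate_wide's own z axis and vertical below 0.08 rad and angle between the y axis of plate_wide and the y axis of slot, either way round below 0.1 rad and contact force between the fingers and plate_wide below 0.1 N and linear speed of plate_wide below 0.02 m/s and value of joint shutter above 0.85 rad); the robot touches nothing.
It fails at once if one of the narrow-tab plates is disturbed by more than 12 mm (distance of plate_narrow_1 from where it was at the start of the episode above 0.012 m).
It fails at once if one of the narrow-tab plates is disturbed by more than 12 mm (distance of plate_narrow_2 from where it was at the start of the episode above 0.012 m).
It fails at once if the bottle is shifted by more than 30 mm (distance of bottle from where it was at the start of the episode above 0.03 m).
It fails at once if the beaker is shifted by more than 30 mm (distance of beaker from where it was at the start of the episode above 0.03 m).
It fails at once if the plate is dropped into the slot (faster than 0.4 m/s while its lower edge is inside) (horizontal distance between plate_wide and slot below 0.03 m and z of plate_wide in the frame of slot below 0.045 m and linear speed of plate_wide above 0.4 m/s).
It also fails if it takes over 61 s, if anything falls off the work surface, if the arm or the gripper's body presses on something with over 40 N, if the wrist force passes 120 N, or if a joint passes its speed limit or range.

## Working session

There is one attempt and no reset: what is moved stays moved. The work goes in short steps, Python scripts to look and compute and a tool call to move; the robot and the scene stay as the last step left them, time stands still between calls to the robot, and variables do not carry over. Pictures are saved under pics/ and viewed, at most 10 in all, crops included, and the job is handed in when it is done.

Besides the shell and the picture viewer there is one more tool, called by a JSON object that holds its "api" and its "payload", one argument or row to a line. apply_moves: Moves the arm, as the interface text tells. Its arguments: {"type":"object","properties":{"xyz":{"type":"array","items":{"type":"array","items":{"type":"number","minimum":-1,"maximum":1}}},"rot":{"type":"array","items":{"type":"array","items":{"type":"number","minimum":-1,"maximum":1}}},"hand":{"type":"array","items":{"type":"number"}},"force":{"type":"number"}},"required":["xyz","rot","hand"]}

```bash
mkdir -p pics; cat > h.py <<'E'
import numpy as np, cv2, json
from rig import status, get_image, job, manip
from scipy.spatial.transform import Rotation as R
def rot(q): return R.from_quat([q[1],q[2],q[3],q[0]]).as_matrix()
def shot(n,fn=None):
    s=status.get_state(); d=get_image(n)
    f=192/np.tan(np.radians(d['fovy'])/2)
    d['f']=f; d['K']=np.array([[f,0,d['cx']],[0,f,d['cy']],[0,0,1.]])
    if n=='wrist':
        T=np.eye(4);T[:3,:3]=rot(s['ee_rot']);T[:3,3]=s['position'];C=T@np.array(d['tool_from_camera'])
        d['R'],d['o']=C[:3,:3],C[:3,3]
    else: d['R'],d['o']=rot(d['orientation']),np.array(d['origin'])
    if fn: cv2.imwrite('pics/'+fn,cv2.cvtColor(d['pixels'],cv2.COLOR_RGB2BGR))
    return d
def rays(d,uv):
    p=cv2.undistortPoints(np.array(uv,float).reshape(-1,1,2),d['K'],np.array(d['dist'],float)).reshape(-1,2)
    r=np.c_[p,np.ones(len(p))]@d['R'].T
    return r/np.linalg.norm(r,axis=1)[:,None]
def onz(d,uv,z):
    r=rays(d,uv); return d['o']+r*((z-d['o'][2])/r[:,2])[:,None]
def tri(d1,u1,d2,u2):
    a,b=rays(d1,[u1])[0],rays(d2,[u2])[0]
    t=np.linalg.lstsq(np.c_[a,-b],d2['o']-d1['o'],rcond=None)[0]
    p,q=d1['o']+t[0]*a,d2['o']+t[1]*b
    return (p+q)/2,np.linalg.norm(p-q)
def proj(d,P):
    P=np.atleast_2d(P); Rc=d['R'].T
    return cv2.projectPoints(P,cv2.Rodrigues(Rc)[0],-Rc@d['o'],d['K'],np.array(d['dist'],float))[0].reshape(-1,2)
E
python3 - <<'E'
from h import *
import pickle
for n in('top','side'):
    d=shot(n,n+'1.png'); print(n,d['o'],d['R'].round(3).tolist(),d['f'],d['dist']); pickle.dump(d,open(n+'.pkl','wb'))
im=np.hstack([cv2.imread('pics/top1.png'),cv2.imread('pics/side1.png')])
w=shot('wrist'); print(w['o'],w['R'].round(2).tolist(),w['tool_from_camera'])
s=status.get_state(); print(s, manip.tcp_to_grasp)
E
```

```text
top [0.52459412 0.01511182 1.21579213] [[-0.02, -0.998, 0.055], [-1.0, 0.02, -0.004], [0.003, -0.055, -0.998]] 467.6754588487212 [-0.10337457  0.          0.          0.          0.        ]
side [ 0.36547377 -0.62352791  0.53081994] [[0.954, -0.131, 0.268], [-0.298, -0.481, 0.825], [0.021, -0.867, -0.498]] 364.180959209204 [-0.0755822  0.         0.         0.         0.       ]
[ 0.23696316 -0.52893285  0.37221149] [[0.29, -0.92, -0.27], [-0.96, -0.28, -0.08], [-0.0, 0.28, -0.96]] [[ 4.47489787e-04 -9.59752314e-01 -2.80847458e-01  7.24717733e-02]
 [ 9.99999630e-01  6.35713973e-04 -5.79098476e-04  2.88561521e-04]
 [ 7.34329756e-04 -2.80847095e-01  9.59752244e-01 -1.41670607e-01]
 [ 0.00000000e+00  0.00000000e+00  0.00000000e+00  1.00000000e+00]]
{'clock': 0.15, 'qpos': array([-1.39600850e+00,  2.76475807e-01,  1.50583808e+00,  1.52847800e-05,
        1.36072846e+00, -1.21009416e-01]), 'qd': array([-0.00178651, -0.00241662, -0.00459455,  0.00070251, -0.00033768,
       -0.00084036]), 'effort': array([ 1.56747788e-03, -4.17145014e+01, -2.46032435e+01, -1.70176181e-04,
        7.63208169e-03, -1.67542601e-05]), 'position': array([ 0.16753891, -0.54963304,  0.23062526]), 'ee_rot': array([-7.24789637e-04,  9.89082896e-01,  1.47358403e-01, -1.20177866e-05]), 'contact_force': array([ 0.31992614, -0.42692193,  0.11537607]), 'moment': array([ 0.04662787, -0.03253548,  0.07003594]), 'gripper_force': 0.0, 'width': 0.0851341561007641} 0.0187
```

View pics/top1.png

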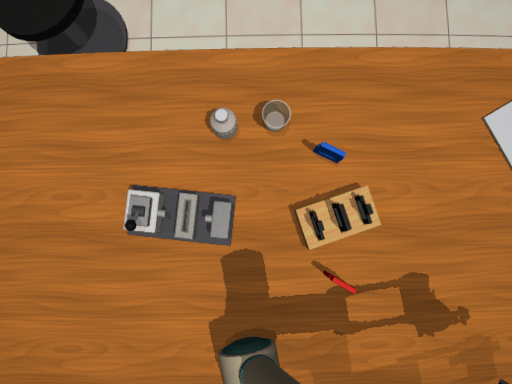

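View pics/side1.png

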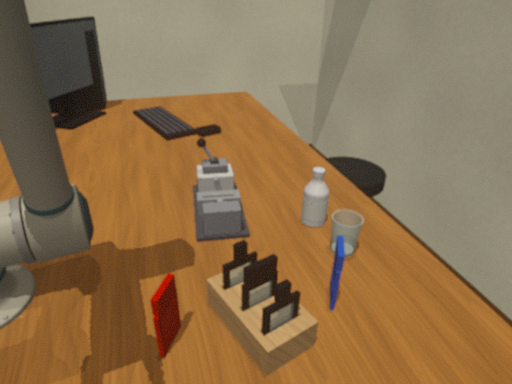

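The top view shows the holder at about (182,215), with the lever ball at (130,226) leaning towards -x. The rack is at (338,217) with three plates, and the red and blue look-alikes stand nearby at (335,280) and (328,152). The side view shows the rack at (262,320). The wide tab looks like the middle plate at (260,280). I'll enlarge both next.

```bash
python3 - <<'E'
import cv2,numpy as np
t=cv2.imread('pics/top1.png'); s=cv2.imread('pics/side1.png')
r=lambda i,x,y,w,h:cv2.resize(i[y:y+h,x:x+w],(400,300),interpolation=cv2.INTER_CUBIC)
m=np.vstack([np.hstack([r(t,288,180,100,75),r(t,118,175,128,96)]),np.hstack([r(s,200,228,140,105),r(s,180,130,120,90)])])
cv2.imwrite('pics/m1.png',m)
E
```

```text
(no output)
```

View pics/m1.png

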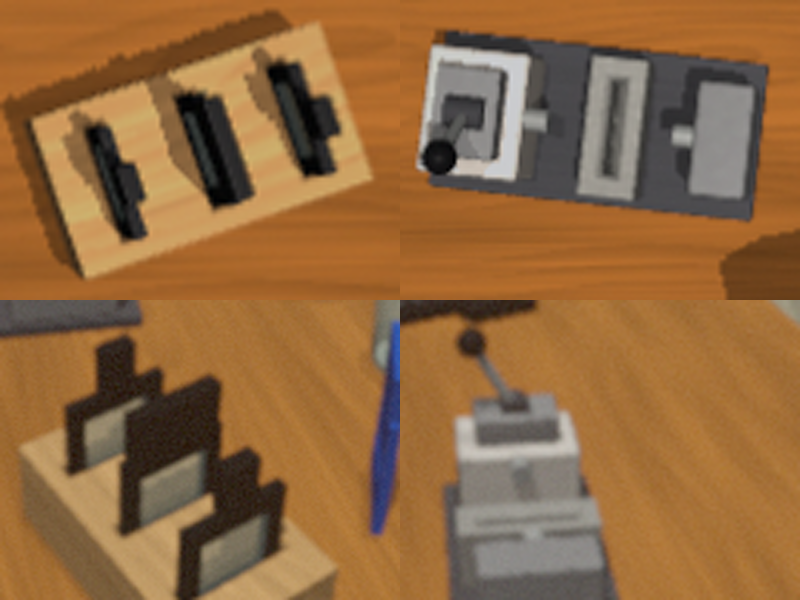

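The wide-tab plate is in the middle slot. Its tab is at about (343,217) in the top view and (262,273) in the side view. I'll measure it roughly with masks, then refine with the wrist camera.

```bash
python3 - <<'E'
from h import *
import pickle
d=pickle.load(open('top.pkl','rb')); sd=pickle.load(open('side.pkl','rb'))
im=d['pixels']; hsv=cv2.cvtColor(im,cv2.COLOR_RGB2HSV)
# rack: light wood, large bright yellowish
roi=np.zeros(im.shape[:2],np.uint8); roi[175:260,285:395]=1
m=((hsv[...,2]>165)&(hsv[...,1]<170)).astype(np.uint8)*roi
m=cv2.morphologyEx(m,cv2.MORPH_CLOSE,np.ones((21,21)))
c=max(cv2.findContours(m,0,1)[0],key=cv2.contourArea)
b=cv2.boxPoints(cv2.minAreaRect(c)); P=onz(d,b,.06); print('rack px',b.round(1).tolist()); print(P.round(4),P.mean(0),np.linalg.norm(np.diff(P,axis=0),axis=1))
pick=np.array([[30,120],[322,22],[372,178],[85,277]])/4+[288,180]
P=onz(d,pick,.06);print('pick',P.round(4),P.mean(0),np.linalg.norm(np.diff(P,axis=0),axis=1))
pick=(np.array([[592,52],[650,60],[632,198],[577,193]])-[400,0])/3.125+[118,175]
P=onz(d,pick,.06);print('slotblk',P.round(4),P.mean(0),np.linalg.norm(np.diff(P,axis=0),axis=1))
# tab top corners: top near-end/far-end right edge ; side
S=lambda u,v:np.array([u,v-300])/(400/140)+[200,228]
T=lambda u,v:np.array([u,v])/4+[288,180]
print('tab far end',tri(d,T(210,93),sd,S(216,378))); print('tab near end',tri(d,T(245,200),sd,S(130,410)))
H=lambda u,v:(np.array([u,v])-[400,0])/3.125+[118,175]
B=lambda u,v:(np.array([u,v])-[400,300])*120/400+[180,130]
print('ball',tri(d,H(439,157),sd,B(471,342)))
print('red/blue base px on table', onz(d,[[313,263],[354,291],[304,141],[344,155]],.0).round(3))
E
```

```text
rack px [[295.3999938964844, 209.60000610351562], [367.3999938964844, 184.5], [381.3999938964844, 224.5], [309.29998779296875, 249.60000610351562]]
[[ 0.5401 -0.0867  0.06  ]
 [ 0.5988 -0.2685  0.06  ]
 [ 0.4983 -0.3005  0.06  ]
 [ 0.4406 -0.1189  0.06  ]] [ 0.51943051 -0.19364987  0.06      ] [0.19098883 0.10547703 0.19051813]
pick [[ 0.539  -0.0871  0.06  ]
 [ 0.5961 -0.2712  0.06  ]
 [ 0.4984 -0.2996  0.06  ]
 [ 0.4415 -0.1188  0.06  ]] [ 0.51876365 -0.19414246  0.06      ] [0.19274012 0.10182461 0.18950533]
slotblk [[0.5902 0.1995 0.06  ]
 [0.583  0.1534 0.06  ]
 [0.4742 0.1693 0.06  ]
 [0.4788 0.2129 0.06  ]] [0.53154836 0.18378425 0.06      ] [0.04666617 0.10996129 0.04384061]
tab far end (array([ 0.54970584, -0.18340403,  0.14321695]), np.float64(0.0033905942625726115))
tab near end (array([ 0.48998706, -0.20161341,  0.14825128]), np.float64(0.0009139272101237584))
ball (array([0.51000086, 0.29575027, 0.16254138]), np.float64(0.0010208489098811632))
red/blue base px on table [[ 0.401 -0.135  0.   ]
 [ 0.326 -0.24   0.   ]
 [ 0.72  -0.119  0.   ]
 [ 0.681 -0.224  0.   ]]
```

{"api": "apply_moves", "payload": {
  "xyz": [
    [0.12,-0.066,-0.04],
    [0.12,-0.066,-0.04],
    [0.12,-0.066,-0.04],
    [0.12,-0.066,-0.04],
    [0.12,-0.066,-0.04],
    [0.12,-0.066,-0.03],
    [0.12,-0.066,0],
    [0.12,-0.066,0]
  ],
  "rot": [
    [0,0,0],
    [0,0,0],
    [0,0,0],
    [0,0,0],
    [0,0,0],
    [0,0,0],
    [0,0,0],
    [0,0,0]
  ],
  "hand": [1,1,1,0.5,0,-0.06,-0.06,-0.06],
  "force": 40
}}

```text
clock: 1.15
position: [0.3977, -0.3134, 0.3003]
ee_rot: [0.0, 0.989, 0.147, 0.0]
contact_force: [-0.3, -0.1, -0.2]
width: 0.0402
gripper_force: 0.0
```

{"api": "apply_moves", "payload": {
  "xyz": [
    [0.12,-0.066,0],
    [0.12,-0.066,0],
    [0.12,-0.066,0],
    [0.12,-0.066,0],
    [0,0,0],
    [0,0,0]
  ],
  "rot": [
    [0,0,0],
    [0,0,0],
    [0,0,0],
    [0,0,0],
    [0,0,0],
    [0,0,0]
  ],
  "hand": [-0.06,-0.06,-0.06,-0.06,-0.06,-0.06]
}}

```text
clock: 1.9
position: [0.5112, -0.1969, 0.2999]
ee_rot: [0.0, 0.989, 0.148, -0.001]
contact_force: [0.2, 0.3, -0.7]
width: 0.0403
gripper_force: 0.0
```

```bash
python3 - <<'E'
from h import *
import pickle
d=shot('wrist','w1.png'); pickle.dump(d,open('w1.pkl','wb')); print(d['o'],d['f'],d['cx'],d['cy'],d['dist'],status.get_state()['position'],status.get_state()['qpos'])
E
```

```text
[ 0.58073972 -0.17600437  0.44152497] 275.723184507173 260.5864894428406 189.21349900468275 [-0.05427446  0.          0.          0.          0.        ] [ 0.5109567  -0.19731755  0.30007772] [-4.95047630e-01  2.04014126e-01  1.43475842e+00 -7.88573674e-04
  1.50350200e+00  7.80453333e-01]
```

View pics/w1.png

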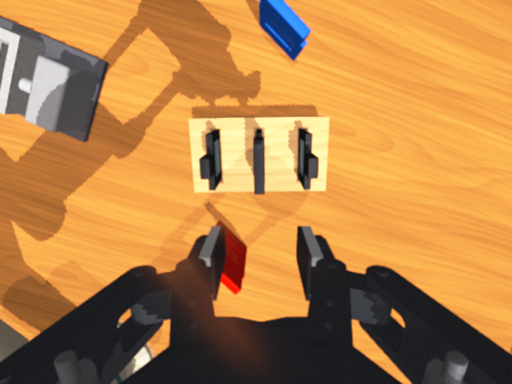

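The wrist view shows the rack at u 190–329, v 117–192, with the wide tab as one dark strip at (259,160). I'll measure the strip here, then measure it again from a second wrist position for its height.

```bash
cat >> h.py <<'E'
def strip(d,guess,z,rad=45,thr=60,chan=None):
    """dark blob nearest guess pixel -> minAreaRect pixel box"""
    g=cv2.cvtColor(d['pixels'],cv2.COLOR_RGB2GRAY); m=(g<thr).astype(np.uint8)
    k=np.zeros_like(m); u,v=map(int,guess); k[max(v-rad,0):v+rad,max(u-rad,0):u+rad]=1
    n,l,st,c=cv2.connectedComponentsWithStats(m*k)
    i=min(range(1,n),key=lambda i:1e9 if st[i,4]<80 else np.hypot(*(c[i]-guess)))
    ys,xs=np.nonzero(l==i); return cv2.minAreaRect(np.c_[xs,ys].astype(np.float32)),st[i]
E
python3 - <<'E'
from h import *
import pickle
d=pickle.load(open('w1.pkl','rb'))
r,s=strip(d,(259,160),.145); print(r,s); b=cv2.boxPoints(r)
print(onz(d,b,.145).round(4)); 
g=cv2.cvtColor(d['pixels'],cv2.COLOR_RGB2GRAY)
for v in range(122,200,4): print(v,g[v,248:272])
E
```

```text
((258.0, 136.5), (15.0, 8.0), 90.0) [254 129   9  16 100]
[[ 0.5587 -0.1752  0.145 ]
 [ 0.5611 -0.1833  0.145 ]
 [ 0.546  -0.188   0.145 ]
 [ 0.5435 -0.1798  0.145 ]]
122 [180 179 180 181 179 181 180 184 195 215 236 240 240 240 241 240 240 240
 240 240 240 240 241 241]
126 [179 178 179 179 177 174 174 173 173 174 179 205 231 236 236 236 236 239
 240 240 239 240 239 240]
130 [189 189 190 191 186 166 142 122  73  29  15  15  17  83 161 186 220 242
 245 244 244 244 244 244]
134 [192 192 191 192 190 172 139  86  50  43  41  44  59  84 128 162 208 236
 239 238 239 239 239 239]
138 [177 177 179 178 170 123  62  24  18  15  18  17  13  19  24  90 187 236
 240 240 240 241 241 241]
142 [178 178 179 180 170 104  49  39  43  41  41  41  48  71  73  85 174 235
 241 241 240 241 241 241]
146 [180 181 182 184 174 107  69  69  70  72  74  76  79  80  77  80 154 215
 225 229 232 234 234 234]
150 [146 142 137 138 129  86  64  64  64  62  67  72  70  70  67  79 152 214
 224 224 224 228 235 237]
154 [147 148 149 150 140  92  59  57  62  64  63  68  67  70  66  82 159 220
 230 230 231 237 238 240]
158 [1
[... 426 characters left out ...]
 201 139  72  59  64  67  69  69  69  73  70  69 125 198
 216 218 219 219 219 219]
178 [225 225 226 227 225 194 111  65  64  67  69  70  71  71  71  72 132 210
 228 228 228 228 228 228]
182 [227 227 227 228 226 203 122  67  65  68  69  71  70  71  72  75 138 209
 226 228 228 227 228 229]
186 [225 225 225 226 226 216 137  69  66  67  69  70  72  74  73  81 152 218
 227 226 226 226 226 225]
190 [222 222 222 222 223 212 133  70  64  68  71  71  73  74  74  79 137 208
 217 218 217 218 217 218]
194 [176 171 172 172 172 168 146 131 129 125 128 126 124 122 125 131 149 167
 171 172 172 173 173 174]
198 [185 184 182 180 178 169 165 166 167 166 168 168 169 172 172 172 173 174
 174 174 174 174 172 171]
```

{"api": "apply_moves", "payload": {
  "xyz": [
    [0.05,0.05,0],
    [0.05,0.05,0],
    [0.05,0.05,0],
    [0,0,0],
    [0,0,0]
  ],
  "rot": [
    [0,0,0],
    [0,0,0],
    [0,0,0],
    [0,0,0],
    [0,0,0]
  ],
  "hand": [-0.06,-0.06,-0.06,-0.06,-0.06]
}}

```text
clock: 2.58
position: [0.5666, -0.227, 0.3002]
ee_rot: [-0.0, 0.989, 0.147, -0.001]
contact_force: [-0.3, 0.5, 0.2]
width: 0.0401
gripper_force: 0.0
```

```bash
python3 - <<'E'
from h import *
import pickle
d=shot('wrist','w2.png'); pickle.dump(d,open('w2.pkl','wb')); 
d1=pickle.load(open('w1.pkl','rb'))
print(proj(d,onz(d1,[[259,130],[259,160],[259,190]],.145)))
im=np.hstack([cv2.resize(cv2.imread('pics/w1.png')[110:200,190:340],None,fx=2.6,fy=6),cv2.resize(cv2.imread('pics/w2.png')[110:230,130:290],None,fx=2.4,fy=4.5)])
cv2.imwrite('pics/m2.png',cv2.resize(cv2.imread('pics/w2.png')[90:240,120:320],(800,600),interpolation=cv2.INTER_CUBIC))
E
```

```text
[[218.35022766 170.88745722]
 [219.5639443  198.55816622]
 [220.81857812 226.16947022]]
```

View pics/m2.png

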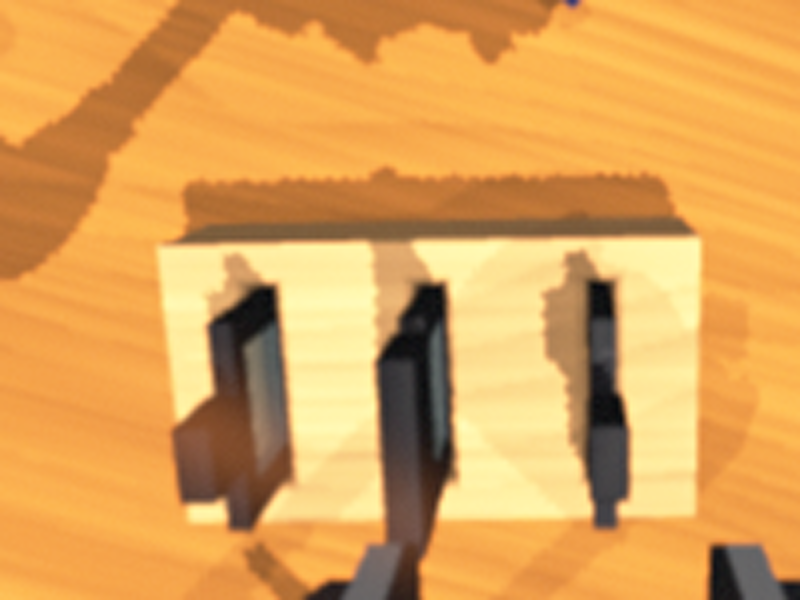

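In this second view the tab top's far edge is at about (220.3,180.5) px. In w1 it was at (258.8,144.5), with the near edge at (259,193).

```bash
python3 - <<'E'
from h import *
import pickle
d1=pickle.load(open('w1.pkl','rb'));d2=pickle.load(open('w2.pkl','rb'))
print('far',tri(d1,(258.7,144.5),d2,(220.3,180.3)))
P=onz(d1,[[258.7,144.3],[259.2,193.3]],.145);c=P.mean(0);v=P[0]-P[1];print(P.round(4),c,np.linalg.norm(v),np.arctan2(v[1],v[0]))
b=np.array([[160,245],[700,237],[695,515],[190,522]])/4+[120,90]; Q=onz(d2,b,.06);print('rack',Q.round(4),Q.mean(0))
print(np.arctan2(*(Q[0]+Q[1]-Q[2]-Q[3])[[1,0]]))
s=status.get_state();M=rot(s['ee_rot']);print('pos',s['position'],'yaw',np.arctan2(M[1,0],M[0,0]),'toolshift/.3',(M.T@(np.r_[c[:2],.113]-s['position'])/.3).round(4))
E
```

```text
far (array([ 0.54214988, -0.18456286,  0.12180546]), np.float64(0.0019850260407058575))
[[ 0.5447 -0.1847  0.145 ]
 [ 0.4923 -0.2012  0.145 ]] [ 0.51847479 -0.1929242   0.145     ] 0.05494482984139864 0.30508320600429073
rack [[ 0.5407 -0.0877  0.06  ]
 [ 0.5979 -0.2673  0.06  ]
 [ 0.4992 -0.2991  0.06  ]
 [ 0.441  -0.1187  0.06  ]] [ 0.51966525 -0.19317144  0.06      ]
0.30683870757293935
pos [ 0.56660718 -0.22675608  0.30039104] yaw 0.295038464144121 toolshift/.3 [-0.1203 -0.1543  0.6248]
```

{"api": "apply_moves", "payload": {
  "xyz": [
    [-0.03,-0.038,0],
    [-0.03,-0.038,0],
    [-0.03,-0.038,0],
    [-0.026,-0.038,0],
    [0,0,0.1],
    [0,0,0.1],
    [0,0,0.1],
    [0,0,0.1]
  ],
  "rot": [
    [0,0,-0.0105],
    [0,0,0],
    [0,0,0],
    [0,0,0],
    [0,0,0],
    [0,0,0],
    [0,0,0],
    [0,0,0]
  ],
  "hand": [-0.06,-0.06,-0.06,-0.06,-0.06,-0.06,-0.06,-0.06]
}}

```text
clock: 3.62
position: [0.5205, -0.1932, 0.1797]
ee_rot: [0.0, 0.988, 0.153, 0.0]
contact_force: [-0.0, 0.7, 0.5]
width: 0.0399
gripper_force: 0.0
```

{"api": "apply_moves", "payload": {
  "xyz": [
    [0,0,0],
    [0,0,0]
  ],
  "rot": [
    [0,0,0],
    [0,0,0]
  ],
  "hand": [-0.06,-0.06]
}}

```text
clock: 3.88
position: [0.5214, -0.1938, 0.1815]
ee_rot: [0.001, 0.988, 0.153, 0.001]
contact_force: [-0.3, 0.3, 1.2]
width: 0.0402
gripper_force: 0.0
```

```bash
python3 - <<'E'
from h import *
import pickle
d=shot('wrist','w3.png'); pickle.dump(d,open('w3.pkl','wb')); print(d['o'],status.get_state()['position'])
cv2.imwrite('pics/m3.png',cv2.resize(cv2.imread('pics/w3.png')[90:315,110:410],(800,600),interpolation=cv2.INTER_CUBIC))
E
```

```text
[ 0.59036039 -0.17208729  0.32328659] [ 0.52173429 -0.19403716  0.18190187]
```

View pics/m3.png

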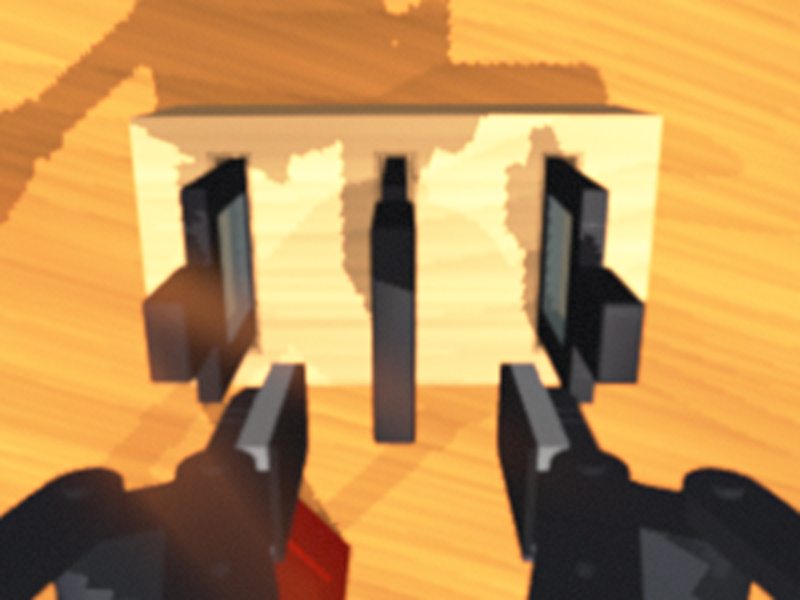

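The lower view shows the tab top running from about (257.4,175.5) to (257.9,255.4) px. A shadow line crosses it, which explains the mistaken edge in w1.

```bash
python3 - <<'E'
from h import *
import pickle
d1=pickle.load(open('w1.pkl','rb'));d3=pickle.load(open('w3.pkl','rb'))
print('near',tri(d1,(259.2,193.3),d3,(257.9,255.4)))
P=onz(d3,[[257.4,175.5],[257.9,255.4]],.145);c=P.mean(0);v=P[0]-P[1];print(P.round(4),c,np.linalg.norm(v),np.arctan2(v[1],v[0]))
s=status.get_state();M=rot(s['ee_rot']);print('pos',s['position'],'yaw',np.arctan2(M[1,0],M[0,0]),'toolshift/.3',(M.T@(np.r_[c[:2],.113]-s['position'])/.3).round(4))
E
```

```text
near (array([ 0.49193963, -0.20133738,  0.14382418]), np.float64(0.00012881664808838495))
[[ 0.5493 -0.183   0.145 ]
 [ 0.4926 -0.2012  0.145 ]] [ 0.52096566 -0.19211792  0.145     ] 0.0595648830192133 0.3101192769386716
pos [ 0.52173429 -0.19403716  0.18190187] yaw 0.30690660225824784 toolshift/.3 [-0.001  -0.0074  0.2297]
```

{"api": "apply_moves", "payload": {
  "xyz": [
    [0,-0.006,0.057],
    [0,0,0.057],
    [0,0,0.057],
    [0,0,0.057],
    [0,0,0],
    [0,0,0],
    [0,0,0],
    [0,0,0]
  ],
  "rot": [
    [0,0,0],
    [0,0,0],
    [0,0,0],
    [0,0,0],
    [0,0,0],
    [0,0,0],
    [0,0,0],
    [0,0,0]
  ],
  "hand": [-0.06,-0.06,-0.06,-0.06,-0.06,-1,-1,-1],
  "force": 50
}}

```text
clock: 4.92
position: [0.5213, -0.1923, 0.1134]
ee_rot: [0.001, 0.988, 0.153, 0.001]
contact_force: [-0.5, 0.7, 5.9]
width: 0.0113
gripper_force: 49.8
```

{"api": "apply_moves", "payload": {
  "xyz": [
    [0,0,0],
    [0,0,0]
  ],
  "rot": [
    [0,0,0],
    [0,0,0]
  ],
  "hand": [-1,-1]
}}

```text
clock: 5.18
position: [0.5213, -0.1923, 0.1134]
ee_rot: [0.001, 0.988, 0.153, 0.001]
contact_force: [-0.4, 1.0, 6.6]
width: 0.0113
gripper_force: 49.8
```

{"api": "apply_moves", "payload": {
  "xyz": [
    [0,0,-0.04],
    [0,0,-0.06],
    [0,0,-0.08],
    [0,0,-0.08],
    [0,0,-0.08],
    [0,0,-0.08],
    [0,0,-0.08],
    [0,0,-0.08]
  ],
  "rot": [
    [0,0,0],
    [0,0,0],
    [0,0,0],
    [0,0,0],
    [0,0,0],
    [0,0,0],
    [0,0,0],
    [0,0,0]
  ],
  "hand": [-1,-1,-1,-1,-1,-1,-1,-1]
}}

```text
clock: 6.18
position: [0.52, -0.1919, 0.2869]
ee_rot: [0.0, 0.988, 0.153, -0.0]
contact_force: [-0.1, -0.1, -1.9]
width: 0.0117
gripper_force: 48.7
```

```bash
python3 - <<'E'
from h import *
s=status.get_state();M=rot(s['ee_rot']);yaw=np.arctan2(M[1,0],M[0,0])
t=np.array([.5315,.184,.30]);print(s['position'],yaw,s['width'],s['contact_force'],(M.T@(t-s['position'])/.3).round(4),'turn',-(-.135-yaw)/np.radians(60),s['qpos'])
E
```

```text
[ 0.51996143 -0.19187672  0.28690991] 0.3067892772283704 0.011677692080717094 [-0.09522172 -0.13640679 -1.93321568] [ 0.415  -1.1828 -0.0438] turn 0.4218776836553452 [-4.78878870e-01  2.18559015e-01  1.44732950e+00 -2.83218057e-04
  1.47600671e+00  7.85155031e-01]
```

{"api": "apply_moves", "payload": {
  "xyz": [
    [0.04,-0.115,-0.01],
    [0.04,-0.115,-0.01],
    [0.04,-0.115,-0.01],
    [0.04,-0.115,-0.01],
    [0.04,-0.115,0],
    [0.04,-0.115,0],
    [0.04,-0.115,0],
    [0.04,-0.055,0]
  ],
  "rot": [
    [0,0,0],
    [0,0,0],
    [0,0,0],
    [0,0,0],
    [0,0,0],
    [0,0,0],
    [0,0,0],
    [0,0,0]
  ],
  "hand": [-1,-1,-1,-1,-1,-1,-1,-1]
}}

```text
clock: 7.18
position: [0.5335, 0.0844, 0.2982]
ee_rot: [0.0, 0.988, 0.154, -0.0]
contact_force: [1.3, 0.1, -1.3]
width: 0.0112
gripper_force: 49.1
```

{"api": "apply_moves", "payload": {
  "xyz": [
    [0,0,0],
    [0,0,0],
    [0,0,0],
    [0,0,0],
    [0,0,0],
    [0,0,0],
    [0,0,0]
  ],
  "rot": [
    [0,0,0.1],
    [0,0,0.1],
    [0,0,0.1],
    [0,0,0.122],
    [0,0,0],
    [0,0,0],
    [0,0,0]
  ],
  "hand": [-1,-1,-1,-1,-1,-1,-1]
}}

```text
clock: 8.05
position: [0.534, 0.0828, 0.2979]
ee_rot: [0.0, 0.998, -0.067, -0.0]
contact_force: [0.0, 0.0, -1.2]
width: 0.0114
gripper_force: 49.1
```

```bash
python3 - <<'E'
from h import *
import pickle
d=shot('wrist','w4.png'); pickle.dump(d,open('w4.pkl','wb')); print(d['o'],status.get_state()['position'])
E
```

```text
[0.60589343 0.07323455 0.43953065] [0.53401058 0.08287585 0.29787303]
```

View pics/w4.png

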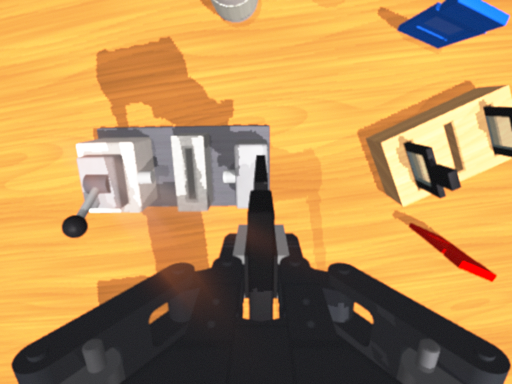

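The holder's slot block is at (188,172), u 172–207, v 136–211. The lever ball is at (74,226). The held plate hangs edge-on at (261,170–320).

```bash
python3 - <<'E'
from h import *
import pickle
d=pickle.load(open('w4.pkl','rb')); g=cv2.cvtColor(d['pixels'],cv2.COLOR_RGB2GRAY)
for v in range(132,218,5): print(v,g[v,166:216:1].tolist())
g=cv2.cvtColor(d['pixels'],cv2.COLOR_RGB2HSV)
m=((g[...,1]<70)&(g[...,2]>110)).astype(np.uint8); m[:,:160]=0;m[:,216:]=0;m[:120]=0;m[220:]=0
for c in cv2.findContours(m,cv2.RETR_CCOMP,1)[0]:
    if cv2.contourArea(c)>60:
        r=cv2.minAreaRect(c);b=cv2.boxPoints(r);P=onz(d,b,.06);print(r,P.round(4).tolist(),P.mean(0).round(4),np.linalg.norm(np.diff(P,axis=0),axis=1))
E
```

```text
132 [147, 148, 147, 147, 149, 148, 135, 108, 95, 97, 95, 97, 97, 97, 98, 101, 98, 99, 98, 97, 98, 96, 99, 99, 99, 98, 98, 100, 97, 98, 97, 98, 99, 98, 99, 98, 97, 98, 100, 100, 100, 97, 96, 98, 99, 97, 99, 98, 97, 98]
137 [143, 145, 143, 147, 182, 239, 254, 254, 253, 253, 247, 227, 212, 203, 201, 202, 198, 194, 191, 189, 190, 190, 190, 189, 191, 203, 215, 219, 220, 220, 220, 227, 245, 252, 253, 254, 244, 182, 111, 91, 91, 91, 90, 83, 82, 91, 96, 98, 98, 98]
142 [140, 139, 140, 137, 152, 209, 247, 250, 249, 249, 249, 250, 250, 241, 212, 195, 198, 198, 195, 191, 193, 193, 194, 193, 191, 207, 241, 252, 252, 252, 252, 252, 251, 251, 251, 252, 252, 209, 120, 89, 90, 90, 90, 85, 79, 81, 89, 92, 94, 93]
147 [141, 142, 141, 141, 147, 187, 239, 251, 251, 250, 250, 251, 251, 251, 236, 185, 154, 154, 152, 148, 149, 150, 150, 152, 152, 153, 167, 204, 239, 250, 252, 251, 250, 250, 250, 252, 253, 234, 159, 104, 97, 108, 115, 118, 116, 111, 101, 96, 95, 95]
152 [145, 143, 145, 145, 144, 160, 222, 250, 250, 249, 250, 251, 252, 253, 253, 237, 178, 151, 138, 114, 96, 91, 91, 89, 90, 101, 136, 173, 226
[... 3124 characters left out ...]
00]
217 [142, 143, 142, 142, 140, 141, 142, 139, 141, 141, 141, 139, 141, 141, 141, 141, 143, 142, 144, 147, 146, 146, 146, 147, 149, 149, 150, 151, 150, 152, 151, 152, 153, 153, 151, 162, 188, 200, 201, 202, 200, 200, 201, 198, 200, 200, 200, 199, 200, 200]
((187.5, 168.5), (83.0, 55.0), 90.0) [[0.6012, 0.212, 0.06], [0.5907, 0.1377, 0.06], [0.4731, 0.159, 0.06], [0.4838, 0.24, 0.06]] [0.5372 0.1872 0.06  ] [0.0750842  0.11954207 0.08174393]
((189.8545379638672, 171.43162536621094), (47.328792572021484, 7.854905605316162), 85.42607879638672) [[0.5684, 0.1853, 0.06], [0.5677, 0.1743, 0.06], [0.5, 0.1826, 0.06], [0.5006, 0.1941, 0.06]] [0.5342 0.1841 0.06  ] [0.01098523 0.06823079 0.01153029]
```

```bash
python3 - <<'E'
from h import *
import pickle
d=pickle.load(open('w4.pkl','rb')); g=cv2.cvtColor(d['pixels'],cv2.COLOR_RGB2GRAY).astype(float)
def cross(p,t):  # first subpixel crossing
    for i in range(len(p)-1):
        if (p[i]-t)*(p[i+1]-t)<=0 and p[i]!=p[i+1]: return i+(t-p[i])/(p[i+1]-p[i])
vs=np.arange(140,194,2.)
L=np.array([[166+cross(g[int(v),166:190],195),v] for v in vs]); Rr=np.array([[213-cross(g[int(v),198:214][::-1],180),v] for v in vs if v<182])
for n,e in(('L',L),('R',Rr)):
    P=onz(d,e,.06);k=np.polyfit(P[:,0],P[:,1],1);print(n,'yaw',np.arctan(k[0]),'y at x=.5315',np.polyval(k,.5315),'resid',np.std(P[:,1]-np.polyval(k,P[:,0])))
for u in(174,177,179,199,202): print(u,'far',g[128:142,u].tolist())
for u in(180,184,190,196,200,204): print(u,'near',g[200:218,u].tolist())
S=[]
for v in range(152,192,2):
    r=g[v,180:200]; a=180+cross(r,150)-0; b=199-cross(r[::-1],150); S.append([(a+b)/2,v]);
P=onz(d,np.array(S),.06);k=np.polyfit(P[:,0],P[:,1],1);print('slot',np.arctan(k[0]),np.polyval(k,.5315))
E
```

```text
L yaw -0.12005481035417766 y at x=.5315 0.20784413575693672 resid 0.00016047086629376016
R yaw -0.12292740336646663 y at x=.5315 0.16222714099678093 resid 9.057983955719121e-05
174 far [105.0, 97.0, 96.0, 94.0, 95.0, 96.0, 101.0, 165.0, 248.0, 253.0, 252.0, 251.0, 250.0, 249.0]
177 far [94.0, 96.0, 98.0, 97.0, 97.0, 98.0, 99.0, 131.0, 194.0, 227.0, 248.0, 251.0, 249.0, 249.0]
179 far [94.0, 96.0, 95.0, 96.0, 97.0, 101.0, 103.0, 127.0, 182.0, 203.0, 213.0, 211.0, 217.0, 236.0]
199 far [96.0, 97.0, 98.0, 97.0, 98.0, 102.0, 110.0, 175.0, 248.0, 252.0, 251.0, 251.0, 250.0, 251.0]
202 far [98.0, 98.0, 96.0, 98.0, 97.0, 101.0, 108.0, 135.0, 197.0, 244.0, 248.0, 248.0, 251.0, 253.0]
180 near [191.0, 190.0, 190.0, 188.0, 185.0, 186.0, 190.0, 190.0, 191.0, 189.0, 185.0, 171.0, 157.0, 153.0, 149.0, 146.0, 143.0, 141.0]
184 near [187.0, 192.0, 192.0, 191.0, 187.0, 185.0, 188.0, 187.0, 186.0, 186.0, 179.0, 169.0, 158.0, 152.0, 148.0, 146.0, 143.0, 144.0]
190 near [159.0, 166.0, 178.0, 187.0, 189.0, 187.0, 185.0, 185.0, 183.0, 181.0, 176.0, 168.0, 158.0, 152.0, 150.0, 147.0, 146.0, 149.0]
196 near [157.0, 162.0, 174.0, 189.0, 191.0, 189.0, 188.0, 187.0, 187.0, 186.0, 182.0, 171.0, 156.0, 152.0, 148.0, 146.0, 151.0, 151.0]
200 near [182.0, 183.0, 184.0, 187.0, 186.0, 187.0, 184.0, 185.0, 187.0, 187.0, 184.0, 176.0, 164.0, 157.0, 150.0, 149.0, 152.0, 151.0]
204 near [185.0, 188.0, 188.0, 185.0, 185.0, 185.0, 185.0, 185.0, 187.0, 190.0, 197.0, 203.0, 202.0, 199.0, 197.0, 202.0, 204.0, 201.0]
slot -0.12120322156612935 0.18432455256702937
```

```bash
python3 - <<'E'
from h import *
import pickle
d=pickle.load(open('w4.pkl','rb'))
P=onz(d,[[187.2,135.3],[191.8,211]],.06);print(P,np.linalg.norm(P[0]-P[1]))
x=P[:,0].mean(); c=np.array([x,.1847-np.tan(.121)*(x-.5315)]); print('slot',c)
td=pickle.load(open('top.pkl','rb'))
# height check of block corner far-left: wrist vs top pixel
print('blk far-left',tri(d,(170.4,135.5),td,((592-400)/3.125+118,52/3.125+175)))
s=status.get_state();M=rot(s['ee_rot']);yaw=np.arctan2(M[1,0],M[0,0])
print(s['position'],yaw,'turn',(yaw+.121)/np.radians(60),(M.T@(np.r_[c,s['position'][2]]-s['position'])/.3).round(4), s['qpos'])
bx=np.array([np.cos(-.121),np.sin(-.121)]);by=np.array([-bx[1],bx[0]])
print('ball pred',c-.034*bx+.108*by, onz(d,[[74,226]],.163))
E
```

```text
[[0.58503229 0.17734583 0.06      ]
 [0.47605226 0.19331101 0.06      ]] 0.11014323944998777
slot [0.53054228 0.18481645]
blk far-left (array([0.5890714 , 0.1976598 , 0.06923638]), np.float64(0.0014878394840879454))
[0.53401058 0.08287585 0.29787303] -0.13443060991996925 turn -0.012825287745012907 [-5.700e-02 -3.352e-01 -1.000e-04] [ 2.53408313e-02  1.92879011e-01  1.45452330e+00 -2.24477122e-04
  1.49421151e+00  1.73058495e+00]
ball pred [0.50982701 0.29613077] [[0.51092501 0.29707759 0.163     ]]
```

{"api": "apply_moves", "payload": {
  "xyz": [
    [-0.011,-0.067,0],
    [-0.011,-0.067,0],
    [-0.011,-0.067,0],
    [-0.012,-0.067,0],
    [-0.012,-0.067,0],
    [0,0,0.1],
    [0,0,0.1],
    [0,0,0.1]
  ],
  "rot": [
    [0,0,0],
    [0,0,0],
    [0,0,0],
    [0,0,0],
    [0,0,0],
    [0,0,-0.0128],
    [0,0,0],
    [0,0,0]
  ],
  "hand": [-1,-1,-1,-1,-1,-1,-1,-1]
}}

```text
clock: 9.1
position: [0.5305, 0.1858, 0.207]
ee_rot: [0.0, 0.998, -0.06, 0.0]
contact_force: [-0.3, -0.2, -1.7]
width: 0.0113
gripper_force: 49.2
```

{"api": "apply_moves", "payload": {
  "xyz": [
    [0,0,0.05],
    [0,0,0.02],
    [0,0,0],
    [0,0,0]
  ],
  "rot": [
    [0,0,0],
    [0,0,0],
    [0,0,0],
    [0,0,0]
  ],
  "hand": [-1,-1,-1,-1]
}}

```text
clock: 9.6
position: [0.5313, 0.1851, 0.188]
ee_rot: [-0.0, 0.998, -0.061, 0.001]
contact_force: [0.1, -0.6, -1.5]
width: 0.0115
gripper_force: 49.1
```

```bash
python3 - <<'E'
from h import *
import pickle
s=status.get_state();M=rot(s['ee_rot']);print(s['position'],np.arctan2(M[1,0],M[0,0]),'err/.3',(M.T@(np.r_[.5305,.1848,.183]-s['position'])/.3).round(4))
d=shot('wrist','w5.png'); pickle.dump(d,open('w5.pkl','wb'));e=shot('side','s5.png')
a=cv2.resize(cv2.imread('pics/w5.png')[60:285,170:340],(450,596),interpolation=cv2.INTER_CUBIC)
b=cv2.resize(cv2.imread('pics/s5.png')[115:265,180:268],(350,596),interpolation=cv2.INTER_CUBIC)
cv2.imwrite('pics/m5.png',np.hstack([a,b]))
E
```

```text
[0.53134744 0.18505893 0.18800047] -0.12178913211965604 err/.3 [-0.0027  0.0012  0.0167]
```

View pics/m5.png

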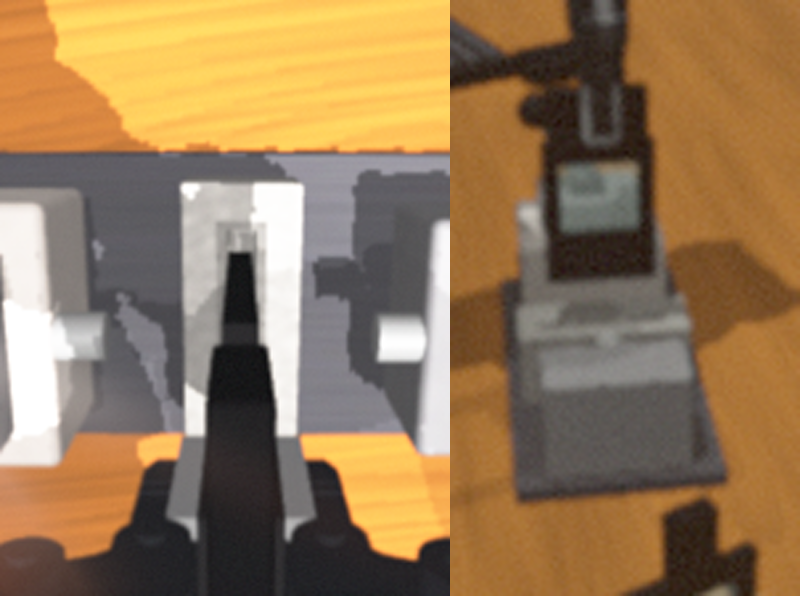

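The plate hangs upright and lined up with the slot. Its far lower corner is at about (260.7,155.5) px, centred in the slot mouth. I'll check its x offset numerically.

```bash
python3 - <<'E'
from h import *
import pickle
d=pickle.load(open('w5.pkl','rb'))
bx=np.array([np.cos(-.121),np.sin(-.121)]);by=np.array([-bx[1],bx[0]])
for n,uv,z in(('low far edge',(260.7,155.5),.0896),('shoulder/tab',(261.2,190.5),.1846)):
    p=onz(d,[uv],z)[0][:2]-[.5305,.1847]; print(n,p@bx,p@by)
# slot block in this view: far edge v, left/right
b=np.array([[182,183],[303,183],[300,436],[186,436]])/[2.647,2.649]+[170,60];P=onz(d,b,.06);print(P.round(4),P.mean(0))
E
```

```text
low far edge 0.03396247893345417 0.000718497493424975
shoulder/tab 0.030050446504973415 0.0003321336823397134
[[0.5875 0.1998 0.06  ]
 [0.5822 0.1562 0.06  ]
 [0.4836 0.167  0.06  ]
 [0.4891 0.2123 0.06  ]] [0.53557144 0.18382071 0.06      ]
```

{"api": "apply_moves", "payload": {
  "xyz": [
    [0,0.0015,0.02],
    [0,0,0.02],
    [0,0,0.02],
    [0,0,0.02],
    [0,0,0.02],
    [0,0,0.02],
    [0,0,0.02],
    [0,0,0.02]
  ],
  "rot": [
    [0,0,0],
    [0,0,0],
    [0,0,0],
    [0,0,0],
    [0,0,0],
    [0,0,0],
    [0,0,0],
    [0,0,0]
  ],
  "hand": [-1,-1,-1,-1,-1,-1,-1,-1]
}}

```text
clock: 10.7
position: [0.5305, 0.1844, 0.1385]
ee_rot: [0.0, 0.998, -0.061, 0.0]
contact_force: [-0.8, -0.5, -1.8]
width: 0.0111
gripper_force: 49.1
```

{"api": "apply_moves", "payload": {
  "xyz": [
    [0,0,0.018],
    [0,0,0.018],
    [0,0,0.018],
    [0,0,0.015],
    [0,0,0.006],
    [0,0,0],
    [0,0,0]
  ],
  "rot": [
    [0,0,0],
    [0,0,0],
    [0,0,0],
    [0,0,0],
    [0,0,0],
    [0,0,0],
    [0,0,0]
  ],
  "hand": [-1,-1,-1,-1,-1,-1,-1]
}}

```text
clock: 11.58
position: [0.5307, 0.1845, 0.1166]
ee_rot: [-0.0, 0.998, -0.061, 0.0]
contact_force: [0.6, -0.4, -1.2]
width: 0.0113
gripper_force: 49.1
```

Still free, with no contact. I'll lower it the last 3 mm in small steps.

{"api": "apply_moves", "payload": {
  "xyz": [
    [0,0,0.004],
    [0,0,0.004],
    [0,0,0.004],
    [0,0,0],
    [0,0,0]
  ],
  "rot": [
    [0,0,0],
    [0,0,0],
    [0,0,0],
    [0,0,0],
    [0,0,0]
  ],
  "hand": [-1,-1,-1,-1,-1]
}}

```text
clock: 12.2
position: [0.5306, 0.1845, 0.1134]
ee_rot: [-0.0, 0.998, -0.061, 0.0]
contact_force: [-1.9, 0.1, 5.1]
width: 0.0115
gripper_force: 50.1
```

It's resting on the floor: same TCP height as in the rack, and the upward force has risen. Releasing gently and retreating upward.

{"api": "apply_moves", "payload": {
  "xyz": [
    [0,0,0],
    [0,0,0],
    [0,0,0],
    [0,0,0],
    [0,0,0],
    [0,0,0],
    [0,0,0],
    [0,0,0]
  ],
  "rot": [
    [0,0,0],
    [0,0,0],
    [0,0,0],
    [0,0,0],
    [0,0,0],
    [0,0,0],
    [0,0,0],
    [0,0,0]
  ],
  "hand": [-0.6,-0.4,-0.2,-0.1,-0.1,-0.1,-0.1,-0.1]
}}

```text
clock: 13.2
position: [0.5305, 0.1844, 0.1128]
ee_rot: [0.0, 0.998, -0.061, 0.0]
contact_force: [-0.2, -0.3, -0.2]
width: 0.0385
gripper_force: 0.0
```

{"api": "apply_moves", "payload": {
  "xyz": [
    [0,0,-0.04],
    [0,0,-0.06],
    [0,0,-0.1],
    [0,0,-0.1],
    [0,0,-0.1],
    [0,0,-0.1],
    [0,0,0],
    [0,0,0]
  ],
  "rot": [
    [0,0,0],
    [0,0,0],
    [0,0,0],
    [0,0,0],
    [0,0,0],
    [0,0,0],
    [0,0,0],
    [0,0,0]
  ],
  "hand": [-0.1,-0.1,-0.1,-0.1,-0.1,-0.1,-1,-1]
}}

```text
clock: 14.2
position: [0.53, 0.1843, 0.2623]
ee_rot: [0.0, 0.998, -0.061, -0.0]
contact_force: [-0.1, -0.1, -0.2]
width: 0.002
gripper_force: 0.0
```

```bash
python3 - <<'E'
from h import *
import pickle
s=status.get_state();M=rot(s['ee_rot']);print(s['position'],np.arctan2(M[1,0],M[0,0]))
d=shot('wrist','w6.png'); pickle.dump(d,open('w6.pkl','wb'));e=shot('side','s6.png')
a=cv2.resize(cv2.imread('pics/w6.png')[90:290,110:310],(450,596),interpolation=cv2.INTER_CUBIC)
b=cv2.resize(cv2.imread('pics/s6.png')[115:265,180:268],(350,596),interpolation=cv2.INTER_CUBIC)
cv2.imwrite('pics/m6.png',np.hstack([a,b]))
E
```

```text
[0.52997099 0.18429559 0.26231993] -0.12175500635704631
```

View pics/m6.png

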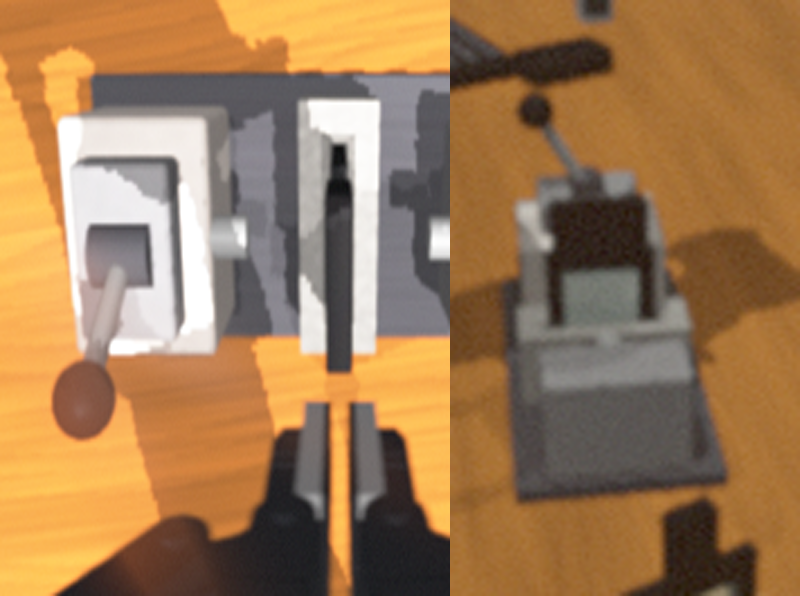

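The plate stands home and upright, with its tab top running along the slot. The shutter is still closed, ball on the -x side. Next I'll move the shut fingers behind the ball.

{"api": "apply_moves", "payload": {
  "xyz": [
    [-0.065,-0.09,0],
    [-0.065,-0.09,0],
    [-0.065,-0.09,0],
    [-0.065,-0.092,0],
    [0,0,0.09],
    [0,0,0.09],
    [0,0,0.09],
    [0,0,0.1]
  ],
  "rot": [
    [0,0,0],
    [0,0,0],
    [0,0,0],
    [0,0,0],
    [0,0,0],
    [0,0,0],
    [0,0,0],
    [0,0,0]
  ],
  "hand": [-1,-1,-1,-1,-1,-1,-1,-1]
}}

```text
clock: 15.3
position: [0.4656, 0.3015, 0.1499]
ee_rot: [0.0, 0.998, -0.061, -0.001]
contact_force: [0.1, 0.6, 0.5]
width: 0.0001
gripper_force: 0.0
```

{"api": "apply_moves", "payload": {
  "xyz": [
    [0.03,0,0],
    [0.03,0,0],
    [0.03,0,0],
    [0.03,0,0],
    [0.03,0,0],
    [0.03,0,0],
    [0,0,0]
  ],
  "rot": [
    [0,0,0],
    [0,0,0],
    [0,0,0],
    [0,0,0],
    [0,0,0],
    [0,0,0],
    [0,0,0]
  ],
  "hand": [-1,-1,-1,-1,-1,-1,-1]
}}

```text
clock: 16.18
position: [0.5211, 0.295, 0.1517]
ee_rot: [-0.0, 0.998, -0.061, 0.001]
contact_force: [0.2, -0.8, -0.1]
width: -0.0001
gripper_force: 0.0
```

{"api": "apply_moves", "payload": {
  "xyz": [
    [0.025,0,0],
    [0.025,0,0],
    [0.025,0,0],
    [0.025,0,0],
    [0,0,0],
    [0,0,0]
  ],
  "rot": [
    [0,0,0],
    [0,0,0],
    [0,0,0],
    [0,0,0],
    [0,0,0],
    [0,0,0]
  ],
  "hand": [-1,-1,-1,-1,-1,-1]
}}

```text
clock: 16.92
position: [0.55, 0.2915, 0.1519]
ee_rot: [-0.0, 0.998, -0.061, 0.0]
contact_force: [0.2, 0.6, -0.2]
width: 0.0001
gripper_force: 0.0
```

```bash
python3 - <<'E'
from h import *
import pickle
s=status.get_state();print(s['position'],s['contact_force'])
d=shot('wrist');pickle.dump(d,open('w7.pkl','wb'));t=shot('top','t7.png');e=shot('side','s7.png')
cv2.imwrite('pics/w7.png',cv2.cvtColor(d['pixels'],cv2.COLOR_RGB2BGR))
a=cv2.resize(cv2.imread('pics/w7.png')[:,60:440],(450,455)); b=cv2.resize(cv2.imread('pics/s7.png')[115:265,180:268],(266,455),interpolation=cv2.INTER_CUBIC)
cv2.imwrite('pics/m7.png',np.hstack([a,b]))
E
```

```text
[0.54998654 0.29150676 0.15185807] [ 0.20597756  0.61182414 -0.16242781]
```

View pics/m7.png

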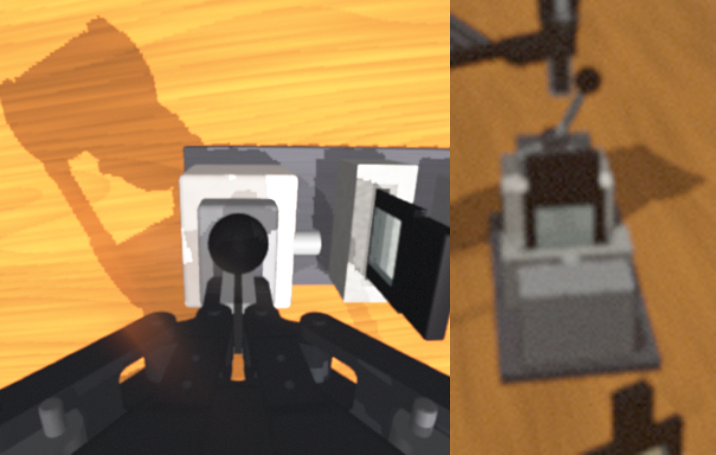

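The ball has swung to the +x side, at (261,205) px in the wrist view. I'll keep pushing gently to the end stop, watching the force.

{"api": "apply_moves", "payload": {
  "xyz": [
    [0.012,0,0],
    [0.012,0,0],
    [0,0,0],
    [0,0,0]
  ],
  "rot": [
    [0,0,0],
    [0,0,0],
    [0,0,0],
    [0,0,0]
  ],
  "hand": [-1,-1,-1,-1]
}}

```text
clock: 17.58
position: [0.5528, 0.2911, 0.1517]
ee_rot: [0.0, 0.998, -0.061, -0.004]
contact_force: [-8.7, 1.2, 3.7]
width: 0.0001
gripper_force: 4.3
```

```bash
python3 - <<'E'
from h import *
import pickle
bx=np.array([np.cos(-.121),np.sin(-.121)]);by=np.array([-bx[1],bx[0]])
def ball(d):
    g=cv2.GaussianBlur(cv2.cvtColor(d['pixels'],cv2.COLOR_RGB2GRAY),(5,5),0)
    c=cv2.HoughCircles(g[150:260,200:320],cv2.HOUGH_GRADIENT,1,50,param1=80,param2=12,minRadius=18,maxRadius=32)
    return None if c is None else c[0,0]+[200,150,0]
for d in(pickle.load(open('w7.pkl','rb')),shot('wrist')):
    c=ball(d)
    if c is not None:
        p=onz(d,[c[:2]],.164)[0]; q=p[:2]-[.5305,.1847]; print(c,p,'holder',q@bx,q@by)
s=status.get_state();q=s['position'][:2]-[.5305,.1847];print('tcp',q@bx,q@by,s['contact_force'])
E
```

```text
[261.5        205.5         25.60000038] [0.57584954 0.28809861 0.164     ] holder 0.03253723713987878 0.10811652042724476
[260.5        207.5         25.39999962] [0.57794415 0.28825925 0.164     ] holder 0.03459714787954179 0.10852880856365378
tcp 0.009333244458602766 0.10831491330211393 [-8.9743202   0.87875138  4.5702663 ]
```

The ball is at holder x = +34.6 mm and the force shows it against the end stop, so the shutter is fully open. Backing off and rising clear.

{"api": "apply_moves", "payload": {
  "xyz": [
    [-0.05,0,0],
    [-0.08,0,0],
    [-0.08,0,-0.05],
    [0,0,-0.15],
    [0,0,-0.15],
    [0,0,-0.1],
    [0,0,0],
    [0,0,0]
  ],
  "rot": [
    [0,0,0],
    [0,0,0],
    [0,0,0],
    [0,0,0],
    [0,0,0],
    [0,0,0],
    [0,0,0],
    [0,0,0]
  ],
  "hand": [-1,-1,-1,-1,-1,-1,-1,-1]
}}

```text
clock: 18.62
position: [0.4937, 0.298, 0.2858]
ee_rot: [0.0, 0.998, -0.061, -0.0]
contact_force: [0.5, -0.2, 0.2]
width: -0.0001
gripper_force: 0.0
```

```bash
python3 - <<'E'
from h import *
t=shot('top');g=cv2.cvtColor(t['pixels'],cv2.COLOR_RGB2GRAY)
bx=np.array([np.cos(-.121),np.sin(-.121)]);by=np.array([-bx[1],bx[0]])
for sx in(-.034,.034):
    p=np.r_[[.5305,.1847]+sx*bx+.108*by,.163]; u,v=proj(t,p)[0].round().astype(int); print(sx,(u,v),g[v-2:v+3,u-2:u+3].mean())
s=status.get_state();print(s['position'],s['contact_force'],s['clock'])
e=shot('side');ge=cv2.cvtColor(e['pixels'],cv2.COLOR_RGB2GRAY)
for sx in(-.034,.034):
    p=np.r_[[.5305,.1847]+sx*bx+.108*by,.163]; u,v=proj(e,p)[0].round().astype(int); print('side',sx,(u,v),ge[v-1:v+2,u-1:u+2].mean())
E
```

```text
-0.034 (np.int64(130), np.int64(226)) 180.56
0.034 (np.int64(134), np.int64(196)) 24.56
[0.49353018 0.29789375 0.2852129 ] [ 0.6077515  -0.40279979 -0.56508369] 18.675
side -0.034 (np.int64(201), np.int64(142)) 121.66666666666667
side 0.034 (np.int64(226), np.int64(141)) 42.0
```

Both fixed views show the ball at the open end and the arm is clear, so I'm handing in.

```bash
python3 -c "
from rig import job; print(job.sign_off())"
```

```text
the job is handed in; nothing more can be done
None
```

I slid the wide-tab plate home and upright in the holder slot and let go, swung the shutter lever to its open end stop, and handed the job in at about 19 s with the arm clear; the sign-off returned no verdict.

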